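# Punch-mark an instrument panel through the drilling jig

## Robot

A 6-joint arm with a two-finger parallel gripper is mounted at the origin on the work surface. World frame = base frame: x ahead of the robot, y to its left, z up, the work surface at z = 0. Lengths are in m, angles in rad, forces in N, time in s.
With the tool pointing down it reaches from about 0.325 to 0.75 m from the base axis. Payload 7.6 kg.
Tool frame: the origin (TCP) lies midway between the tips of the shut fingers; the grasp point (between the pads) lies 19 mm behind it (hold_point_z is the distance from the TCP to the grasp point, in m); z points along the fingers, y is the line along which they close (so a half turn about z gives the same grasp; the last joint's range is limited). The gripper opens to 85 mm and grips with 20 to 120 N. Pads are 22 mm wide; open, the fingers measure 114 mm over their backs; the gripper's body (76 mm by 85 mm) begins 54 mm behind the grasp point. The pads swing forward as they close: fully open they stand 13 mm farther back than shut.
Start: joints at [-1.24, 0.052, 1.401, -0, 1.689, -0.07], TCP at [0.205, -0.483, 0.231] pointing down, gripper open.
Joint ranges: [-2.9, 2.9], [-0.91, 2.17], [0.12, 2.37], [-1.06, 4.2], [0.26, 2.73], [-2.93, 2.93]. Speed limits (rad/s): [2.57, 2.57, 3.01, 3.14, 3.14, 3.14].

## Interface

Orientations are given as a unit quaternion [w, x, y, z].
In Python, from bench import * gives the robot as it stands.
- The arm moves only by the tool apply_moves, never from a script. Its argument "plan" is a list of rows, each a list of 3 entries, a list of its own where there are three numbers: the shift along the tool's x, y, z in units of 30 mm (1.0 is 30 mm), then the turn, a rotation vector about the tool's x, y, z in units of 6 degrees (1.0 is 6 degrees), then the opening, from 0 (shut) to 1 (fully open). A call has 1 to 20 rows; each row shifts and turns the commanded pose from where the row before left it, along the tool's axes as they then stand; what a row does not reach is not made up. A row lasts 1/10 s, in which the tool goes at most 50 mm and 8.59 degrees, less where a joint would pass 70% of its speed; a pose out of reach is approached as far as the arm can. A call is refused whole if a number of a shift passes 1 or a number of a turn 1, either way. A call with a gripper value outside its range is refused whole. The fingers move at their own pace and stop on an object; "newtons" is the grip in N (left out, the last holds). Time passes only in rows, so rows that do not move let the fingers close. It gives the time, the measured TCP pose, the force, the opening and the grip force at its end, in the units of the state.
- sense(): the state, without advancing time (a new reading comes with each control period).
- grab_frame(name): name is "scene" or "top" or "wrist"; returns a dict with "color" (420x560x3 uint8, blue, green, red), "camera_matrix" (3x3 intrinsics, pixels), "rvec" (rotation vector, rad) and "tvec" (3), from world to camera coordinates, as OpenCV has them. Camera axes: x right, y down, z forward; pixel columns grow to the right and rows downward; lengths in m; the calibration is good to about 2 mm. The wrist camera is an equidistant fisheye: a pixel r from the principal point sees the ray r / f radians off the axis. A picture is of the moment at which its call begins. There is no depth.
- hand_in(): hands the job in; it is judged then, once.
Trained networks look in a picture, given as the dict that the camera call returned (one of the last four; its "shot" number tells which), for a name from the list of things; names that differ only in an ending like _2 or _b are one class to them, and where a whole thing is asked for, a point or a joint stands for the part that bears it (a point fixed in the world has none). Each returns a list of dicts, best first, with "conf" (0 to 1); they miss things now and then, are a little off and sometimes report something else, mostly with a low value. They report only what shows in the picture. A call takes as long as a camera call. They do not tell look-alikes from the thing itself.
- trace(picture, target): "region" (420x560 bool, what is visible of it) and "extent" ([left, top, right, bottom] in pixels, round what is visible of it).
The state is a dict: "t": time; "q": joint angles; "joint_velocities": joint speeds; "joint_efforts": joint torques, N m; "ee_pos": TCP position; "tool_rot": TCP orientation; "force": force on the tool from outside, world axes, zero at the start; "ft_torque": the same for the moment, N m; "width": finger opening in m; "gripper_force": force on a finger pad.
Only numpy, scipy, OpenCV 4.12 (cv2) and the standard library are available. Lean on these libraries where they do the work, as an engineer would, in place of code of your own. Each camera call takes 0.05 s, during which the arm holds its last target. There are 200 camera calls.

## Task

Take the automatic centre punch out of its stand, put its nose down the narrow bush of the drilling jig and press it straight down on the panel below until its spring trips with a snap. Stop pressing at the snap so that the punch is not forced hard against its end stop, and do not lean on the jig itself. Then put the punch back in its stand, upright, nose down and fully home, and let go, leaving the other things on the bench where they are.

Things in the scene. Friction and masses are not known exactly. Their poses are not given: they have to be found in the camera images.
- punch: Automatic centre punch, bare steel, about 0.2 kg: a round knurled barrel 16 mm across, 100 mm long, thin nose below. Origin: centre of the barrel's lower end (flat shoulder 12 mm across, widening to 16 mm over 4 mm); z runs up the barrel, its rear end at z = 100 mm. Starts upright in the stand. Grip it from above round the barrel, 45 to 90 mm above the origin.
- nose: The punch's nose: steel pin 6 mm across, 40 mm out of the barrel when free, last 6 mm tapered to a 2.4 mm point. Frame as the punch's when free; pressed, it slides up the barrel. Pressing force: from 1 N up to about 14 N (about 3 N per mm) at about 6 mm, then the snap, falling at once to about 5 N; beyond that 3 N more per mm, and solid at about 11 mm. Springs out again when lifted.
- punch_tip (a point): The point of the nose, 40 mm below the punch's origin when free.
- hammer (a joint): The hammer inside the barrel (unseen): 0 m armed, creeping to about 0.002 m while pressed, jumping to about 0.006 m as it trips with the snap; back to 0 by itself when lifted.
- stand: Grey plastic stand block, 70 x 70 x 68 mm, fixed to the bench, with one upright stepped hole in the middle of its top. Origin: centre of its underside, z up.
- stand_seat (a point): The ledge in the stand's hole, 44 mm above the bench, on the hole's axis: the barrel's lower end rests here. Above it the hole is 19 mm across and 24 mm deep (its mouth lies 68 mm above the bench, with a 2 mm chamfer), below it 9 mm across for the nose.
- jig: Drilling jig, fixed: steel base 130 x 110 mm, two cheeks, aluminium template plate with its top 46 mm above the bench and two steel bushes 4 mm high along the jig's x: the narrow one at x = +30 mm (18 mm square, bore 8 mm), the wide one at x = -30 mm (28 mm square, bore 16 mm, not for this job). A white panel runs through under the template. Origin: centre of the underside, z up.
- bush (a point): Centre of the mouth of the narrow bush, 50 mm above the bench; the bore goes straight down, 8 mm across and 10 mm long, with a 1 mm chamfer. The panel to be marked is rigid and lies 11 to 27 mm below this point; how deep differs every time and is not measured.
- solvent_bottle: Bystander: amber bottle 72 mm across, 150 mm tall; origin centre of its underside. Leave alone.
- beaker: Bystander: glass beaker 70 mm across, 90 mm tall; origin centre of its underside. Leave alone.
- vial: Bystander: glass vial 24 mm across, 35 mm tall, between the stand and the jig; origin centre of its underside. Leave alone.
- column: Bystander: steel chromatography column lying flat, 122 mm long, 18 mm high; origin centre of its underside. Leave alone.
- mug: Bystander: white mug 80 mm across, 95 mm tall; origin centre of its underside. Leave alone.
- screwdriver: Bystander: screwdriver lying on the bench. Leave alone.
- spanner: Bystander: open spanner lying on the bench. Leave alone.
Mind the look-alikes: they are no part of the job. Leave any brown or turquoise look-alike of the stand alone.

How it is judged:
By the outcome, as a careful person would: the job done as asked, in the order asked, and still so for the second after the job is handed in, with the robot touching nothing.
It also fails if it takes over 72 s, if anything falls off the work surface, if the arm or the gripper's body presses on something with over 40 N, if the wrist force passes 120 N, or if a joint passes its speed limit or range.

## Working session

There is one attempt and no reset: what is moved stays moved. The work goes in short steps, Python scripts to look and compute and a tool call to move; the robot and the scene stay as the last step left them, time stands still between calls to the robot, and variables do not carry over. Pictures are saved under pics/ and viewed, at most 10 in all, crops included, and the job is handed in when it is done.

Besides the shell and the picture viewer there is one more tool, called after "Call:" as name(argument=value, ...), one argument or row to a line, values as JSON. apply_moves: Moves the arm, as the interface text tells. Its arguments: {"type":"object","properties":{"plan":{"type":"array","items":{"type":"array"}},"newtons":{"type":"number"}},"required":["plan"]}

```bash
mkdir -p pics; ls; cat > h.py <<'E'
from bench import *
import numpy as np, cv2
def P(f):
    R=cv2.Rodrigues(np.array(f["rvec"],float))[0]; return R,np.array(f["tvec"],float).ravel(),np.array(f["camera_matrix"],float)
def ray(f,uv,fish=False):
    R,t,K=P(f); x=(uv[0]-K[0,2])/K[0,0]; y=(uv[1]-K[1,2])/K[1,1]
    if fish:
        r=np.hypot(x,y); d=np.array([x/r*np.sin(r),y/r*np.sin(r),np.cos(r)]) if r>1e-9 else np.array([0,0,1.])
    else: d=np.array([x,y,1.]); d/=np.linalg.norm(d)
    return -R.T@t, R.T@d
def atz(f,uv,z,fish=False):
    c,d=ray(f,uv,fish); return c+d*(z-c[2])/d[2]
def tri(rays):
    A=0;b=0
    for c,d in rays:
        M=np.eye(3)-np.outer(d,d); A=A+M; b=b+M@c
    x=np.linalg.solve(A,b); return x,[np.linalg.norm((np.eye(3)-np.outer(d,d))@(x-c)) for c,d in rays]
def proj(f,p,fish=False):
    R,t,K=P(f); q=R@np.asarray(p,float)+t
    if fish:
        th=np.arctan2(np.hypot(q[0],q[1]),q[2]); s=th/max(np.hypot(q[0],q[1]),1e-9); x,y=q[0]*s,q[1]*s
    else: x,y=q[0]/q[2],q[1]/q[2]
    return np.array([x*K[0,0]+K[0,2],y*K[1,1]+K[1,2]])
E
python3 - <<'E'
from h import *
s=sense(); print({k:np.round(v,3) for k,v in s.items()})
ims=[]
for n in ["scene","top","wrist"]:
    f=grab_frame(n); ims.append(f["color"]); R,t,K=P(f); print(n,"cam",np.round(-R.T@t,3),"K",K[0,0],K[:2,2])
    for k in ["punch","nose","stand","jig","vial","bush","column","mug","beaker","solvent_bottle"]:
        try: r=trace(f,k)
        except Exception as e: print(k,e); continue
        for d in r[:3]:
            m=np.argwhere(d["region"]).mean(0)[::-1]
            g=atz(f,m,0.05,n=="wrist"); print(n,k,round(d["conf"],2),np.round(d["extent"]),np.round(m),np.round(g,3))
cv2.imwrite("pics/a.png",cv2.resize(np.hstack(ims[:2]),(800,300),interpolation=cv2.INTER_AREA)); cv2.imwrite("pics/top.png",cv2.resize(ims[1],(800,600))); cv2.imwrite("pics/scene.png",cv2.resize(ims[0],(800,600)))
E
```

```text
pics
{'t': np.float64(0.0), 'q': array([-1.24 ,  0.053,  1.402,  0.   ,  1.689, -0.07 ]), 'joint_velocities': array([ 0.   , -0.   ,  0.002,  0.001, -0.   ,  0.   ]), 'joint_efforts': array([ 1.0000e-03, -3.8167e+01, -3.6018e+01, -0.0000e+00,  6.0000e-03,
       -0.0000e+00]), 'ee_pos': array([ 0.205, -0.483,  0.23 ]), 'tool_rot': array([-0.001,  0.98 ,  0.199, -0.   ]), 'force': array([-0.003,  0.016,  0.592]), 'ft_torque': array([-0.001,  0.02 , -0.031]), 'gripper_force': np.float64(0.0), 'width': np.float64(0.085)}
scene cam [0.922 0.64  1.068] K 491.8240290848057 [283.00751966 200.67549858]
scene punch 0.69 [360. 228. 369. 246.] [365. 236.] [0.441 0.207 0.05 ]
scene stand 0.95 [304. 261. 348. 312.] [325. 286.] [0.596 0.27  0.05 ]
scene stand 0.79 [386. 197. 426. 250.] [405. 222.] [0.333 0.223 0.05 ]
scene stand 0.76 [305. 186. 347. 234.] [325. 210.] [0.484 0.094 0.05 ]
scene jig 0.88 [248. 122. 297. 170.] [273. 143.] [ 0.486 -0.165  0.05 ]
scene vial 0.69 [200. 202. 227. 257.] [213. 230.] [0.752 0.008 0.05 ]
scene bush 0.75 [248. 122. 299. 171.] [274. 144.] [ 0.485 -0.163  0.05 ]
[... 676 characters left out ...]
. 263.] [359. 240.] [ 0.477 -0.179  0.05 ]
top vial 0.64 [296. 254. 305. 263.] [301. 258.] [ 0.424 -0.014  0.05 ]
top vial 0.62 [106. 182. 144. 219.] [124. 199.] [0.587 0.5   0.05 ]
top bush 0.73 [330. 218. 385. 265.] [359. 240.] [ 0.477 -0.178  0.05 ]
top column 0.74 [294. 175. 302. 218.] [295. 195.] [0.604 0.004 0.05 ]
top mug 0.93 [106. 183. 146. 221.] [125. 199.] [0.588 0.499 0.05 ]
top beaker 0.97 [182. 133. 213. 161.] [199. 147.] [0.745 0.289 0.05 ]
top solvent_bottle 0.93 [283. 131. 307. 158.] [293. 143.] [0.758 0.013 0.05 ]
top solvent_bottle 0.46 [336. 217. 385. 264.] [359. 240.] [ 0.477 -0.179  0.05 ]
wrist cam [ 0.277 -0.454  0.374] K 325.19226210127806 [281.60642439 207.94829912]
```

View pics/scene.png

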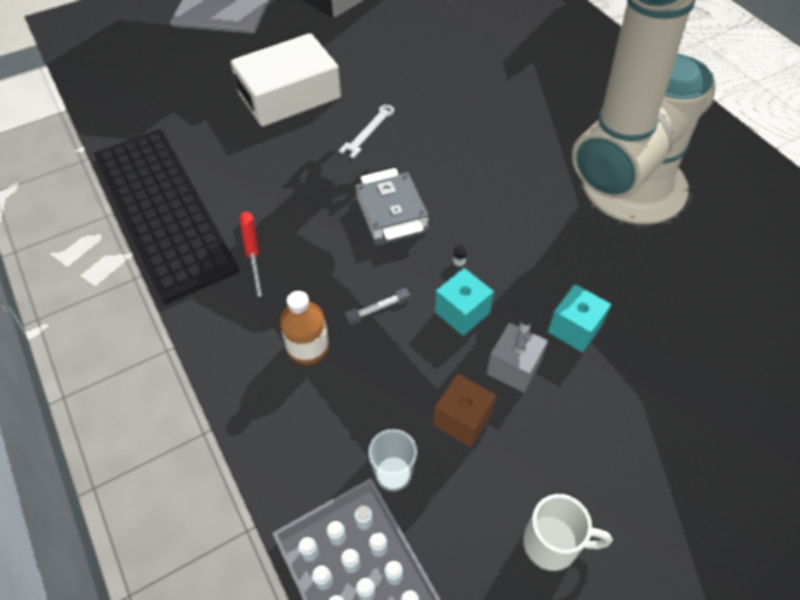

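View pics/top.png

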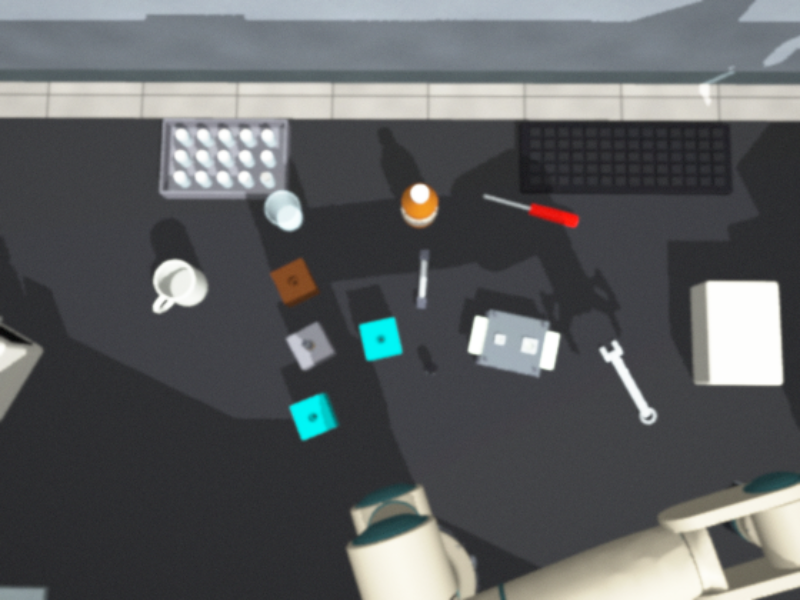

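Grey stand with the punch in it is at scene (517,355) and top (310,345) in the enlarged pictures. The turquoise ones are at scene (464,300) and (580,318), the brown one at (465,410); these are look-alikes. The jig is at top (515,343), and its narrow bush is the smaller square on the left, at (501,340). The wrist camera goes over the jig first.

Call:
apply_moves(
  plan=[
    [[0, 0, 0], [0, 0, 0.957], 1],
    [[0, 0, 0], [0, 0, 0.957], 1],
    [[0, 0, 0], [0, 0, 0.957], 1],
    [[0, 0, 0], [0, 0, 0.957], 1],
    [[0.56, -0.92, 0], [0, 0, 0], 1],
    [[0.56, -0.92, 0], [0, 0, 0], 1],
    [[0.56, -0.92, 0], [0, 0, 0], 1],
    [[0.56, -0.92, 0], [0, 0, 0], 1],
    [[0.56, -0.92, 0], [0, 0, 0], 1],
    [[0.56, -0.92, 0], [0, 0, 0], 1],
    [[0.56, -0.92, 0], [0, 0, 0], 1],
    [[0.56, -0.92, 0], [0, 0, 0], 1],
    [[0.56, -0.92, 0], [0, 0, 0], 1],
    [[0.56, -0.92, 0], [0, 0, 0], 1],
    [[0.56, -0.92, 0], [0, 0, 0], 1],
    [[0, 0, 0], [0, 0, 0], 1],
    [[0, 0, 0], [0, 0, 0], 1],
  ],
)

```text
t: 3.35
ee_pos: [0.3898, -0.1796, 0.2313]
tool_rot: [0.0, 1.0, 0.001, -0.0]
force: [0.2, 0.1, 0.7]
width: 0.0853
gripper_force: 0.0
```

```bash
python3 - <<'E'
from h import *
import pickle
s=sense(); print(s["ee_pos"],s["tool_rot"])
f=grab_frame("wrist"); pickle.dump(f,open("j1.pkl","wb")); c=f["color"]
print(proj(f,[0.477,-0.16,0.05],True))
for d in trace(f,"jig")[:2]: print(d["conf"],d["extent"])
cv2.imwrite("pics/j1.png",cv2.resize(c,(800,600)))
E
```

```text
[ 0.38979043 -0.17955227  0.23134033] [ 1.92675657e-04  9.99999712e-01  7.34079785e-04 -2.44890473e-05]
[260.65483403  98.22646383]
0.96 [215.5, 30.3, 352.6, 165.8]
0.45 [124.8, 137.2, 157.1, 166.0]
```

View pics/j1.png

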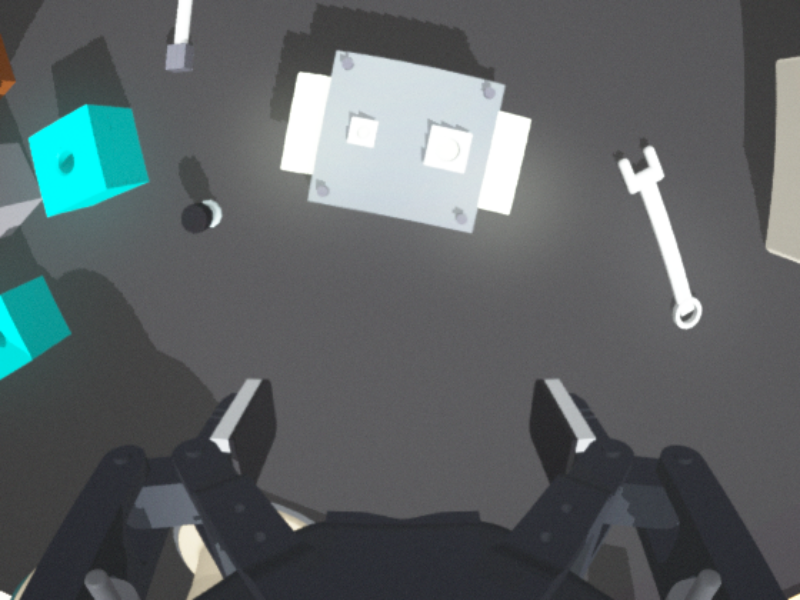

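```bash
python3 - <<'E'
from h import *
import pickle
f=pickle.load(open("j1.pkl","rb")); R,t,K=P(f); print("cam",-R.T@t,"axis",R[2])
p=atz(f,(253,91.5),0.05,True); print("narrow",p); print("wide",atz(f,(312,103.5),0.05,True))
c=f["color"]; print(c[80:104:2,240:268:2].max(2))
ft=grab_frame("top"); fs=grab_frame("scene")
print(proj(ft,p),proj(fs,p))
a=ft["color"][190:290,190:400]; b=fs["color"][110:270,230:440]
cv2.imwrite("pics/crop.png",np.vstack([cv2.resize(a,(630,300),interpolation=cv2.INTER_CUBIC)]))
E
```

```text
cam [ 0.46816028 -0.18019334  0.37451808] axis [-0.30561853 -0.00124829 -0.95215322]
narrow [ 0.48386163 -0.15250374  0.05      ]
wide [ 0.47191854 -0.21044907  0.05      ]
[[227 226 197 180 178 181 175 175 181 213 226 228 228 228]
 [227 226 198 239 252 248 227 198 186 179 181 206 228 228]
 [226 227 196 254 255 255 255 255 255 255 249 237 233 227]
 [227 228 197 255 255 255 255 255 255 255 255 255 251 227]
 [228 199 204 255 255 255 254 254 254 255 255 255 239 227]
 [228 194 226 255 255 253 254 255 255 254 255 255 232 227]
 [227 191 240 255 255 245 255 255 255 253 255 255 230 228]
 [227 184 254 255 255 244 255 255 254 254 255 254 228 226]
 [227 195 255 255 255 254 252 253 254 255 255 249 227 227]
 [226 233 255 255 255 255 255 255 255 255 255 234 226 226]
 [225 229 240 246 253 255 255 255 255 255 255 232 229 227]
 [228 226 227 229 226 227 230 233 247 252 253 229 225 227]]
[349.73839175 237.44593942] [275.92397593 145.94295463]
```

Call:
apply_moves(
  plan=[
    [[0, -0.96, 0], [0, 0, 0], 1],
    [[0, -0.96, 0], [0, 0, 0], 1],
    [[0, -0.96, 0], [0, 0, 0], 1],
    [[0, -0.96, 0], [0, 0, 0], 1],
    [[0, -0.96, 0], [0, 0, 0], 1],
    [[0, -0.96, 0], [0, 0, 0], 1],
    [[0, -0.96, 0], [0, 0, 0], 1],
    [[0, -0.96, 0], [0, 0, 0], 1],
    [[0, -0.96, 0], [0, 0, 0], 1],
    [[0, -0.96, 0], [0, 0, 0], 1],
    [[0, -0.96, 0], [0, 0, 0], 1],
    [[0, -0.96, 0], [0, 0, 0], 1],
    [[0, 0, 0], [0, 0, 0], 1],
    [[0, 0, 0], [0, 0, 0], 1],
  ],
)

```text
t: 4.95
ee_pos: [0.3898, 0.1654, 0.2311]
tool_rot: [0.0, 1.0, 0.0, -0.0]
force: [-0.3, -0.3, -0.0]
width: 0.0852
gripper_force: 0.0
```

```bash
python3 - <<'E'
from h import *
import pickle
s=sense(); print(s["ee_pos"],s["tool_rot"])
f=grab_frame("wrist"); pickle.dump(f,open("s1.pkl","wb")); c=f["color"]
for k in ["punch","stand"]:
  for d in trace(f,k)[:4]:
    m=np.argwhere(d["region"]).mean(0)[::-1]; print(k,d["conf"],d["extent"],m, atz(f,m,0.1,True))
fs=grab_frame("scene");ft=grab_frame("top")
for n,g in (("scene",fs),("top",ft)):
  for k in ("punch","stand"):
   for d in trace(g,k)[:4]:
    m=np.argwhere(d["region"]).mean(0)[::-1]; print(n,k,d["conf"],d["extent"],m)
a=cv2.resize(c[30:230,150:400],(500,400),interpolation=cv2.INTER_CUBIC)
b=cv2.resize(fs["color"][210:290,330:390],(300,400),interpolation=cv2.INTER_CUBIC)
cv2.imwrite("pics/s1.png",np.hstack([a,b]))
pickle.dump((fs,ft),open("st.pkl","wb"))
E
```

```text
[0.38981104 0.16540383 0.23114835] [ 2.86190969e-04  9.99999948e-01  3.28952505e-05 -1.44350500e-04]
punch 0.81 [194.3, 101.0, 229.5, 119.7] [208.44299674 110.89413681] [0.46625699 0.22613323 0.1       ]
stand 0.8 [170.8, 58.9, 270.3, 161.1] [220.20134092 109.42848436] [0.46708421 0.21593016 0.1       ]
stand 0.78 [188.7, 189.7, 276.4, 283.8] [234.7728     237.75502222] [0.35129351 0.2076185  0.1       ]
stand 0.75 [313.2, 55.6, 404.3, 135.0] [360.0456335   96.12491052] [0.47906447 0.09819835 0.1       ]
stand 0.64 [144.7, 0.0, 236.6, 44.0] [190.11047697  15.66163881] [0.55172869 0.24199359 0.1       ]
scene punch 0.65 [256.3, 301.2, 291.9, 343.8] [275.16740478 320.42161205]
scene punch 0.41 [364.1, 231.1, 369.5, 243.6] [365.21621622 236.40540541]
scene stand 0.92 [342.6, 224.6, 381.1, 271.5] [360.7704461  250.73977695]
scene stand 0.91 [385.9, 197.3, 426.0, 241.8] [405.60490694 221.51099831]
scene stand 0.8 [302.2, 262.8, 345.7, 311.7] [324.75       286.82859281]
scene stand 0.71 [306.9, 188.6, 345.2, 235.0] [324.48930921 210.63157895]
top punch 0.39 [211.2, 240.2, 220.1, 246.5] [215.2  240.55]
top stand 0.93 [200.4, 227.5, 230.8, 246.0] [215.46334311 236.05571848]
top stand 0.88 [248.0, 220.6, 277.5, 253.5] [265.68993506 236.93019481]
top stand 0.84 [206.6, 286.9, 235.9, 304.5] [221.05141388 295.86375321]
top stand 0.62 [189.1, 181.7, 223.9, 218.6] [206.28288543 197.25318246]
```

View pics/s1.png

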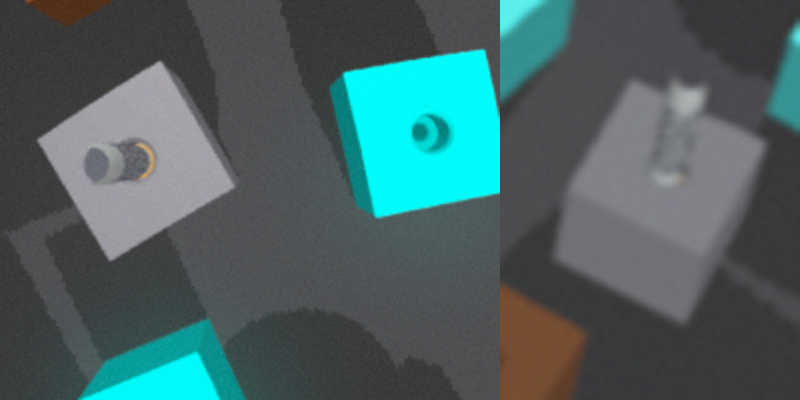

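Confirmed: the grey block holds the punch, with the barrel top at wrist pixel (199,111) and the stand-top corners at (231,60), (267,123), (205,160) and (169,100). The turquoise block is an empty look-alike.

```bash
python3 - <<'E'
from h import *
import pickle
f=pickle.load(open("s1.pkl","rb")); fs,ft=pickle.load(open("st.pkl","rb"))
C=np.array([atz(f,u,0.068,True) for u in [(231,60.5),(267.5,123),(205,160.5),(169,100)]])
print(C, np.linalg.norm(np.roll(C,1,0)-C,axis=1), "stand",C.mean(0))
w=(199,111.5); print("punch top at z.144",atz(f,w,0.144,True))
# two-view: scene top end of barrel: crop (688,98)-> 
s=(330+(688-500)/5,210+98/5.)
x,e=tri([ray(f,w,True),ray(fs,s)]); print("tri top",x,e)
# barrel/hole mouth
w2=(150+137/2,30+160/2); print("base",atz(f,w2,0.068,True))
x,e=tri([ray(f,w2,True),ray(fs,(330+(670-500)/5,210+180/5.))]); print("tri mouth",x,e)
E
```

```text
[[0.51332935 0.21114997 0.068     ]
 [0.45307376 0.17748243 0.068     ]
 [0.41817993 0.23854591 0.068     ]
 [0.47894039 0.2725454  0.068     ]] [0.07037044 0.06902347 0.07033013 0.06962613] stand [0.46588086 0.22493093 0.068     ]
punch top at z.144 [0.46646626 0.22324714 0.144     ]
tri top [0.46486689 0.22840341 0.12802978] [np.float64(0.0018181169824635964), np.float64(0.001818116982463779)]
base [0.46647139 0.2235537  0.068     ]
tri mouth [0.46395406 0.22817634 0.05383835] [np.float64(0.0030679436503508453), np.float64(0.00306794365035076)]
```

Call:
apply_moves(
  plan=[
    [[0.85, -0.65, 0], [0, 0, 0], 1],
    [[0.85, -0.65, 0], [0, 0, 0], 1],
    [[0.84, -0.65, 0], [0, 0, 0], 1],
    [[0, 0, 0], [0, 0, 0], 1],
    [[0, 0, 0], [0, 0, 0], 1],
  ],
)

```text
t: 5.9
ee_pos: [0.4658, 0.2242, 0.2306]
tool_rot: [0.0, 1.0, 0.0, -0.001]
force: [0.1, 0.7, -0.1]
width: 0.0852
gripper_force: 0.0
```

```bash
python3 - <<'E'
from h import *
import pickle
s=sense(); print(s["ee_pos"],s["tool_rot"])
f=grab_frame("wrist"); pickle.dump(f,open("s2.pkl","wb")); c=f["color"]
u=proj(f,[0.466,0.224,0.144],True); v=proj(f,[0.466,0.2235,0.068],True); print(u,v)
x0,y0=int(u[0])-70,int(u[1])-60
cv2.imwrite("pics/s2.png",cv2.resize(c[y0:y0+120,x0:x0+150],(750,600),interpolation=cv2.INTER_CUBIC)); print(x0,y0)
E
```

```text
[0.46583353 0.22422992 0.23060229] [ 4.01200045e-04  9.99999643e-01  9.47943288e-05 -7.38229998e-04]
[280.62493007 213.48363087] [281.25265101 188.15498831]
210 153
```

View pics/s2.png

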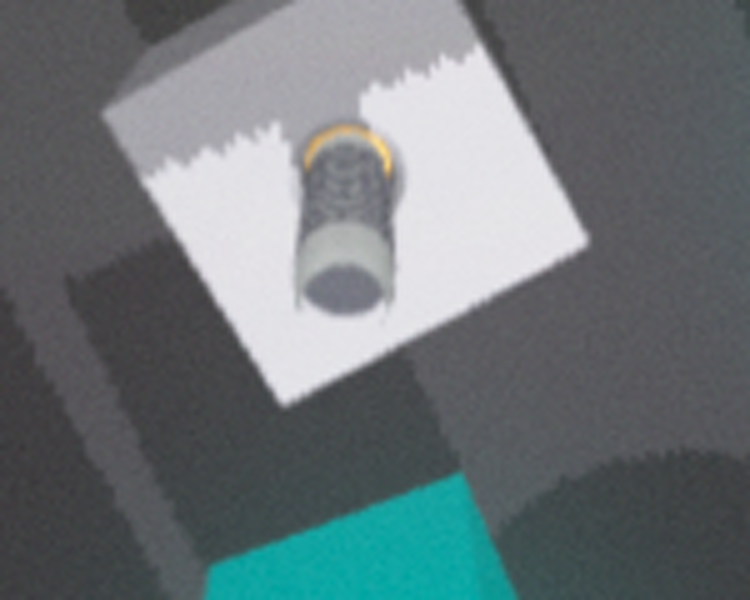

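```bash
python3 - <<'E'
from h import *
import pickle
a=pickle.load(open("s1.pkl","rb")); f=pickle.load(open("s2.pkl","rb"))
w=(278.8,210.6)
print(tri([ray(f,w,True),ray(a,(199,111.5),True)]),atz(f,w,0.144,True))
h=(210+348/5,153+168/5) # mouth ellipse centre
print("mouth",atz(f,h,0.068,True),tri([ray(f,h,True),ray(a,(150+139/2,30+160/2),True)]))
# stand edges from this view: bottom corners
for u in [(283,406),(588,240),(104,112)]: print(atz(f,(210+u[0]/5,153+u[1]/5),0.068,True))
print(proj(f,[0.466,0.2242,0.144],True), [proj(f,[.466,y,.13],True) for y in (.2102,.2382)])
E
```

```text
(array([0.4662451 , 0.2251828 , 0.13732463]), [np.float64(0.0002867357045796895), np.float64(0.00028673570457982)]) [0.46826881 0.22535423 0.144     ]
mouth [0.46755792 0.22509919 0.068     ] (array([0.46599761, 0.22461803, 0.06014239]), [np.float64(0.000658109410945911), np.float64(0.0006581094109459764)])
[0.4177949  0.23845178 0.068     ]
[0.45298909 0.17773183 0.068     ]
[0.47896893 0.27229565 0.068     ]
[280.35693772 213.48392044] [array([298.16546023, 207.71824845]), array([262.63142295, 207.75735343])]
```

Call:
apply_moves(
  plan=[
    [[0.01, -0.03, 0.7], [0, 0, 0], 1],
    [[0, 0, 0.7], [0, 0, 0], 1],
    [[0, 0, 0.7], [0, 0, 0], 1],
    [[0, 0, 0.7], [0, 0, 0], 1],
    [[0, 0, 0.7], [0, 0, 0], 1],
    [[0, 0, 0.6], [0, 0, 0], 1],
    [[0, 0, 0.38], [0, 0, 0], 1],
    [[0, 0, 0], [0, 0, 0], 1],
    [[0, 0, 0], [0, 0, 0], 1],
  ],
)

```text
t: 6.85
ee_pos: [0.4664, 0.2251, 0.0979]
tool_rot: [-0.0, 1.0, -0.0, 0.001]
force: [-0.1, 0.8, 0.8]
width: 0.0857
gripper_force: 0.0
```

Call:
apply_moves(
  plan=[
    [[0, 0, 0], [0, 0, 0], 0.35],
    [[0, 0, 0], [0, 0, 0], 0.3],
    [[0, 0, 0], [0, 0, 0], 0.25],
    [[0, 0, 0], [0, 0, 0], 0.2],
    [[0, 0, 0], [0, 0, 0], 0.15],
    [[0, 0, 0], [0, 0, 0], 0.1],
    [[0, 0, 0], [0, 0, 0], 0],
    [[0, 0, 0], [0, 0, 0], 0],
    [[0, 0, 0], [0, 0, 0], 0],
    [[0, 0, 0], [0, 0, 0], 0],
  ],
  newtons=80,
)

```text
t: 7.85
ee_pos: [0.4663, 0.2252, 0.0971]
tool_rot: [0.0, 1.0, -0.0, 0.0]
force: [-1.1, -1.2, 3.3]
width: 0.0143
gripper_force: 77.9
```

Call:
apply_moves(
  plan=[
    [[0, 0, -0.2], [0, 0, 0], 0],
    [[0, 0, -0.3], [0, 0, 0], 0],
    [[0, 0, -0.4], [0, 0, 0], 0],
    [[0, 0, -0.5], [0, 0, 0], 0],
    [[0, 0, -0.5], [0, 0, 0], 0],
    [[0, 0, -0.5], [0, 0, 0], 0],
    [[0, 0, -0.5], [0, 0, 0], 0],
    [[0, 0, 0], [0, 0, 0], 0],
    [[0, 0, 0], [0, 0, 0], 0],
  ],
)

```text
t: 8.75
ee_pos: [0.4662, 0.2252, 0.184]
tool_rot: [-0.0, 1.0, -0.0, 0.0]
force: [0.2, -0.6, -2.4]
width: 0.0146
gripper_force: 77.9
```

```bash
python3 - <<'E'
from h import *
import pickle
s=sense(); print(s["ee_pos"],s["tool_rot"],s["force"],s["ft_torque"])
f=grab_frame("wrist"); pickle.dump(f,open("g1.pkl","wb")); c=f["color"]
e=s["ee_pos"]
for k in ("punch","nose"):
  for d in trace(f,k)[:2]: print(k,d["conf"],d["extent"])
tip=[e[0],e[1],e[2]-0.052-0.04]; print("tip",tip,proj(f,tip,True),proj(f,e,True), proj(f,[0.466,0.225,0.068],True))
fs=grab_frame("scene"); ft=grab_frame("top")
for n,g in(("s",fs),("t",ft)):
  print(n,proj(g,tip))
  for k in ("punch","nose"):
    for d in trace(g,k)[:2]: print(n,k,d["conf"],d["extent"])
u=proj(f,tip,True).astype(int); us=proj(fs,tip).astype(int)
a=cv2.resize(c[u[1]-75:u[1]+75,u[0]-50:u[0]+50],(400,600),interpolation=cv2.INTER_CUBIC); b=cv2.resize(fs["color"][us[1]-45:us[1]+30,us[0]-25:us[0]+25],(400,600),interpolation=cv2.INTER_CUBIC)
print(u-[50,75],us-[25,45]); cv2.imwrite("pics/g1.png",np.hstack([a,b]))
E
```

```text
[0.46623919 0.22518551 0.18395157] [-4.94052070e-06  9.99999986e-01 -2.71997314e-05  1.67089221e-04] [ 0.21797425 -0.59079804 -2.44369158] [ 0.0031005  -0.02958019  0.01380889]
punch 0.89 [262.3, 212.1, 303.5, 324.5]
punch 0.33 [222.9, 139.9, 333.9, 252.6]
tip [np.float64(0.46623918871178716), np.float64(0.225185510228279), np.float64(0.0919515737280471)] [280.42176564 211.60631237] [279.9184349  269.83877772] [280.72593449 202.78875031]
s [363.3074109  237.11299341]
s punch 0.64 [365.1, 205.6, 372.6, 237.2]
s punch 0.49 [243.0, 200.6, 286.1, 228.9]
t [215.74124085 241.19101432]
t nose 0.65 [208.7, 242.2, 238.0, 259.1]
[230 136] [338 192]
```

View pics/g1.png

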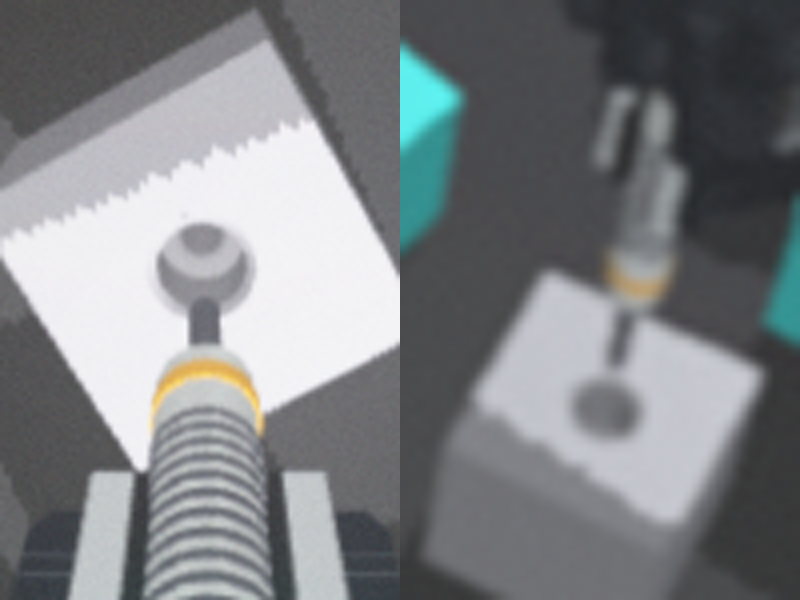

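Call:
apply_moves(
  plan=[
    [[0.042, 0.9, 0], [0, 0, 0], 0],
    [[0.042, 0.9, 0], [0, 0, 0], 0],
    [[0.042, 0.9, 0], [0, 0, 0], 0],
    [[0.042, 0.9, 0], [0, 0, 0], 0],
    [[0.042, 0.9, 0], [0, 0, 0], 0],
    [[0.042, 0.9, 0], [0, 0, 0], 0],
    [[0.042, 0.9, 0], [0, 0, 0], 0],
    [[0.042, 0.9, 0], [0, 0, 0], 0],
    [[0.042, 0.9, 0], [0, 0, 0], 0],
    [[0.042, 0.9, 0], [0, 0, 0], 0],
    [[0.042, 0.9, 0], [0, 0, 0], 0],
    [[0.042, 0.9, 0], [0, 0, 0], 0],
    [[0.042, 0.9, 0], [0, 0, 0], 0],
    [[0.042, 0.89, 0], [0, 0, 0], 0],
    [[0, 0, 0], [0, 0, 0], 0],
    [[0, 0, 0], [0, 0, 0], 0],
  ],
)

```text
t: 10.8
ee_pos: [0.4837, -0.1526, 0.1837]
tool_rot: [-0.0, 1.0, -0.001, -0.0]
force: [-0.1, -0.5, -2.3]
width: 0.0142
gripper_force: 78.3
```

```bash
python3 - <<'E'
from h import *
import pickle
s=sense(); print(s["ee_pos"],s["tool_rot"],s["force"],s["ft_torque"])
f=grab_frame("wrist"); pickle.dump(f,open("b1.pkl","wb")); c=f["color"]
u=proj(f,[0.4839,-0.1525,0.05],True); print(u); o=u.astype(int)-[40,30]; print(o)
g=c[o[1]:o[1]+60,o[0]:o[0]+80]; g=np.clip((g.astype(float)-100)*1.65,0,255).astype(np.uint8)
cv2.imwrite("pics/b1.png",cv2.resize(g,(800,600),interpolation=cv2.INTER_CUBIC))
E
```

```text
[ 0.48370366 -0.15264283  0.18371816] [-2.14622194e-04  9.99999790e-01 -5.87452882e-04 -1.68470931e-04] [-0.13607332 -0.47381444 -2.34846771] [-0.00019672 -0.02349576  0.01062069]
[280.4640884  196.40398285]
[240 166]
```

View pics/b1.png

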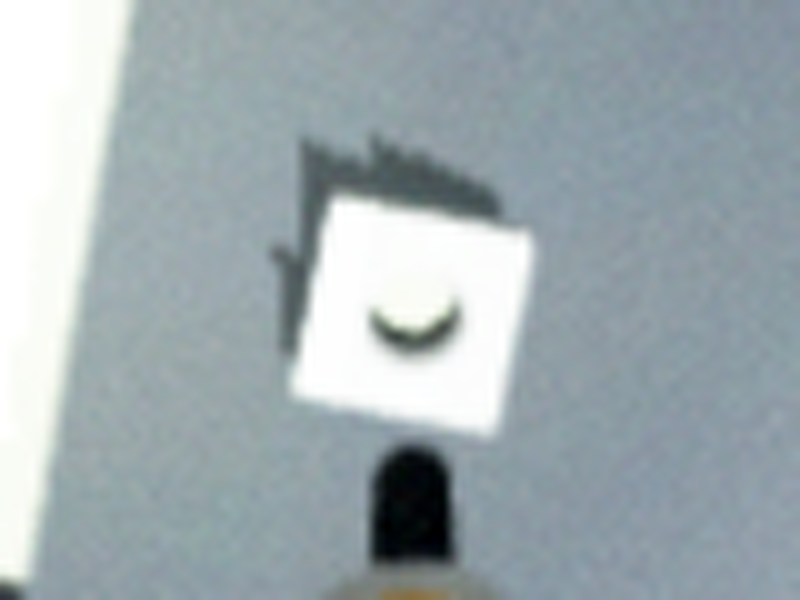

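Call:
apply_moves(
  plan=[
    [[-0.013, 0.007, 0.3], [0, 0, 0], 0],
    [[0, 0, 0.4], [0, 0, 0], 0],
    [[0, 0, 0.35], [0, 0, 0], 0],
    [[0, 0, 0.15], [0, 0, 0], 0],
    [[0, 0, 0], [0, 0, 0], 0],
    [[0, 0, 0], [0, 0, 0], 0],
    [[0, 0, 0], [0, 0, 0], 0],
  ],
)

```text
t: 11.55
ee_pos: [0.4837, -0.1528, 0.1485]
tool_rot: [0.0, 1.0, -0.0, 0.0]
force: [1.0, -0.6, -2.0]
width: 0.0143
gripper_force: 78.3
```

```bash
python3 - <<'E'
from h import *
import pickle
s=sense(); print(s["ee_pos"],s["tool_rot"],s["force"],s["ft_torque"])
e=s["ee_pos"]; B=[0.4833,-0.1529,0.05]; T=[e[0],e[1],e[2]-0.0931]
fs=[grab_frame(n) for n in("wrist","scene")]
p=[]
for f,n in zip(fs,("w","s")):
  u=proj(f,B,n=="w"); print(n,u,proj(f,T,n=="w")); o=u.astype(int)-[20,30]; print(o)
  g=f["color"][o[1]:o[1]+60,o[0]:o[0]+40]
  if n=="w": g=np.clip((g.astype(float)-60)*1.3,0,255).astype(np.uint8)
  p.append(cv2.resize(g,(400,600),interpolation=cv2.INTER_CUBIC))
cv2.imwrite("pics/b2.png",np.hstack(p))
E
```

```text
[ 0.48371222 -0.15284655  0.14847677] [ 2.43576655e-04  9.99999850e-01 -2.86586060e-05  4.89371034e-04] [ 0.9542174  -0.61571533 -1.95851119] [ 5.60535386e-05 -4.41562024e-03 -7.66371279e-03]
w [280.45323045 209.58797665] [280.36671224 211.24907345]
[260 179]
s [276.02978897 145.77244845] [275.88642661 144.53153692]
[256 115]
```

View pics/b2.png

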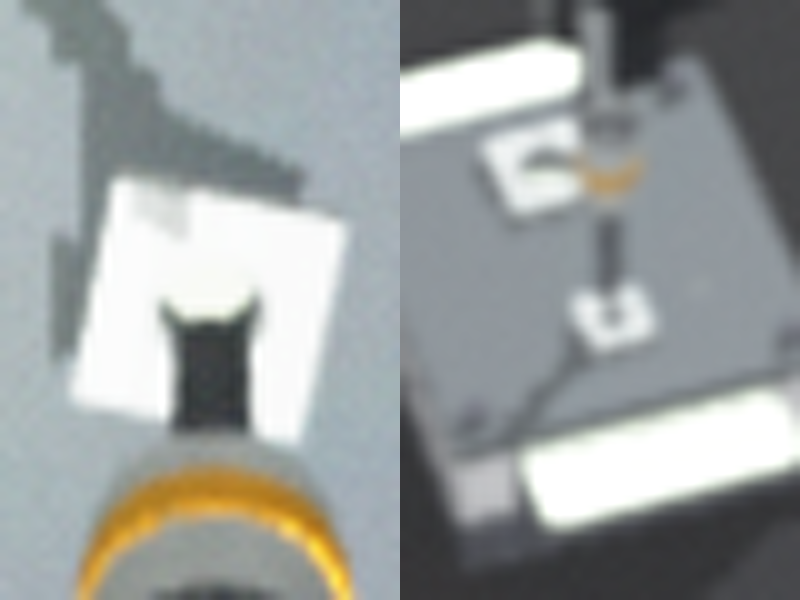

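Call:
apply_moves(
  plan=[
    [[0, 0, 0.12], [0, 0, 0], 0],
    [[0, 0, 0.12], [0, 0, 0], 0],
    [[0, 0, 0.11], [0, 0, 0], 0],
    [[0, 0, 0.1], [0, 0, 0], 0],
    [[0, 0, 0], [0, 0, 0], 0],
    [[0, 0, 0], [0, 0, 0], 0],
  ],
)

```text
t: 12.25
ee_pos: [0.4834, -0.1527, 0.1343]
tool_rot: [0.0, 1.0, -0.0, -0.0]
force: [0.2, 0.4, -2.2]
width: 0.0142
gripper_force: 78.3
```

Call:
apply_moves(
  plan=[
    [[0, 0, 0.05], [0, 0, 0], 0],
    [[0, 0, 0.05], [0, 0, 0], 0],
    [[0, 0, 0], [0, 0, 0], 0],
    [[0, 0, 0], [0, 0, 0], 0],
  ],
)

```text
t: 12.65
ee_pos: [0.4836, -0.1528, 0.1317]
tool_rot: [0.0, 1.0, -0.0, 0.0]
force: [0.2, -0.1, -0.2]
width: 0.0143
gripper_force: 78.4
```

Call:
apply_moves(
  plan=[
    [[0, 0, 0.03], [0, 0, 0], 0],
    [[0, 0, 0.03], [0, 0, 0], 0],
    [[0, 0, 0], [0, 0, 0], 0],
    [[0, 0, 0], [0, 0, 0], 0],
  ],
)

```text
t: 13.05
ee_pos: [0.4837, -0.1528, 0.1301]
tool_rot: [0.0, 1.0, -0.0, 0.0]
force: [-0.1, 1.2, 3.6]
width: 0.0146
gripper_force: 78.8
```

Call:
apply_moves(
  plan=[
    [[0, 0, 0.03], [0, 0, 0], 0],
    [[0, 0, 0.03], [0, 0, 0], 0],
    [[0, 0, 0.02], [0, 0, 0], 0],
    [[0, 0, 0], [0, 0, 0], 0],
    [[0, 0, 0], [0, 0, 0], 0],
  ],
)

```text
t: 13.55
ee_pos: [0.4839, -0.1529, 0.1283]
tool_rot: [0.0, 1.0, -0.0, 0.001]
force: [-2.7, 0.8, 7.5]
width: 0.0144
gripper_force: 79.5
```

Call:
apply_moves(
  plan=[
    [[0, 0, 0.025], [0, 0, 0], 0],
    [[0, 0, 0.025], [0, 0, 0], 0],
    [[0, 0, 0], [0, 0, 0], 0],
    [[0, 0, 0], [0, 0, 0], 0],
  ],
)

```text
t: 13.95
ee_pos: [0.4841, -0.153, 0.1273]
tool_rot: [0.0, 1.0, -0.0, 0.001]
force: [-2.1, 0.5, 11.0]
width: 0.0143
gripper_force: 79.8
```

Call:
apply_moves(
  plan=[
    [[-0.015, 0, 0.02], [0, 0, 0], 0],
    [[0, 0, 0], [0, 0, 0], 0],
    [[0, 0, 0], [0, 0, 0], 0],
  ],
)

```text
t: 14.25
ee_pos: [0.4839, -0.153, 0.127]
tool_rot: [0.001, 1.0, -0.0, 0.002]
force: [-1.3, 1.5, 10.9]
width: 0.0145
gripper_force: 79.9
```

Call:
apply_moves(
  plan=[
    [[0, 0, 0.02], [0, 0, 0], 0],
    [[0, 0, 0], [0, 0, 0], 0],
    [[0, 0, 0], [0, 0, 0], 0],
  ],
)

```text
t: 14.55
ee_pos: [0.4839, -0.153, 0.1266]
tool_rot: [0.001, 1.0, -0.0, 0.002]
force: [-1.4, 0.4, 12.4]
width: 0.0136
gripper_force: 80.0
```

Call:
apply_moves(
  plan=[
    [[0, 0, 0.02], [0, 0, 0], 0],
    [[0, 0, 0], [0, 0, 0], 0],
    [[0, 0, 0], [0, 0, 0], 0],
  ],
)

```text
t: 14.85
ee_pos: [0.4839, -0.153, 0.126]
tool_rot: [0.001, 1.0, -0.0, 0.002]
force: [-1.3, -0.6, 12.2]
width: 0.0141
gripper_force: 79.9
```

Call:
apply_moves(
  plan=[
    [[0, 0, 0.02], [0, 0, 0], 0],
    [[0, 0, 0], [0, 0, 0], 0],
    [[0, 0, 0], [0, 0, 0], 0],
  ],
)

```text
t: 15.15
ee_pos: [0.4833, -0.1528, 0.1238]
tool_rot: [0.0, 1.0, -0.0, 0.001]
force: [0.5, 1.0, 3.5]
width: 0.0138
gripper_force: 78.9
```

Snap: the force fell from about 14 N to 5.7 N. Lifting out straight away and going back to the stand.

Call:
apply_moves(
  plan=[
    [[0, 0, -0.1], [0, 0, 0], 0],
    [[0, 0, -0.2], [0, 0, 0], 0],
    [[0, 0, -0.3], [0, 0, 0], 0],
    [[0, 0, -0.4], [0, 0, 0], 0],
    [[0, 0, -0.5], [0, 0, 0], 0],
    [[0, 0, -0.5], [0, 0, 0], 0],
    [[0, 0, 0], [0, 0, 0], 0],
    [[0, 0, 0], [0, 0, 0], 0],
  ],
)

```text
t: 15.95
ee_pos: [0.4828, -0.1527, 0.1831]
tool_rot: [-0.0, 1.0, -0.0, -0.0]
force: [-0.3, 0.0, -1.6]
width: 0.014
gripper_force: 78.3
```

Call:
apply_moves(
  plan=[
    [[-0.04, -0.9, 0], [0, 0, 0], 0],
    [[-0.04, -0.9, 0], [0, 0, 0], 0],
    [[-0.04, -0.9, 0], [0, 0, 0], 0],
    [[-0.04, -0.9, 0], [0, 0, 0], 0],
    [[-0.04, -0.9, 0], [0, 0, 0], 0],
    [[-0.04, -0.9, 0], [0, 0, 0], 0],
    [[-0.04, -0.9, 0], [0, 0, 0], 0],
    [[-0.04, -0.9, 0], [0, 0, 0], 0],
    [[-0.04, -0.9, 0], [0, 0, 0], 0],
    [[-0.04, -0.9, 0], [0, 0, 0], 0],
    [[-0.04, -0.9, 0], [0, 0, 0], 0],
    [[-0.04, -0.9, 0], [0, 0, 0], 0],
    [[-0.04, -0.9, 0], [0, 0, 0], 0],
    [[-0.04, -0.9, 0], [0, 0, 0], 0],
    [[0, 0, 0], [0, 0, 0], 0],
    [[0, 0, 0], [0, 0, 0], 0],
  ],
)

```text
t: 17.55
ee_pos: [0.4657, 0.2252, 0.182]
tool_rot: [0.001, 1.0, 0.0, -0.001]
force: [0.1, -0.3, -1.6]
width: 0.0142
gripper_force: 78.4
```

```bash
python3 - <<'E'
from h import *
import pickle
s=sense(); print(s["ee_pos"],s["tool_rot"],s["force"],s["ft_torque"])
f=grab_frame("wrist"); e=s["ee_pos"]
print("tip",proj(f,[e[0],e[1],e[2]-0.0931],True),"hole",proj(f,[.466,.225,.068],True))
g0=pickle.load(open("g1.pkl","rb"))
p=[cv2.resize(g["color"][136:286,230:330],(400,600),interpolation=cv2.INTER_CUBIC) for g in (g0,f)]
cv2.imwrite("pics/g2.png",np.hstack(p))
E
```

```text
[0.46565009 0.22519075 0.18204753] [ 6.59593940e-04  9.99999155e-01  4.99387709e-04 -1.00232237e-03] [ 0.06347524 -0.28697549 -1.59245435] [ 0.04274102 -0.01785804 -0.00199793]
tip [280.27505341 210.88394486] hole [280.5543099  202.47005982]
```

View pics/g2.png

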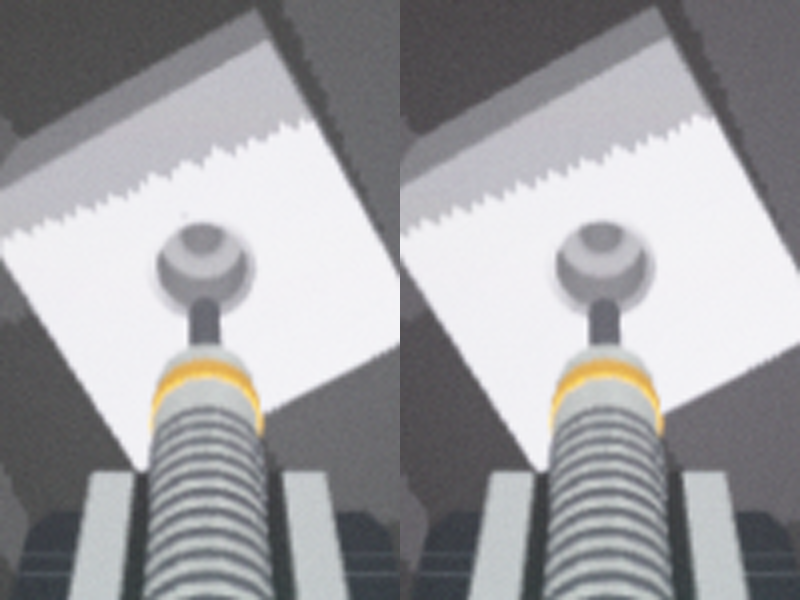

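The grip is unchanged: the picture matches the one before the press. Lowering into the stand.

Call:
apply_moves(
  plan=[
    [[0.017, 0, 0.3], [0, 0, 0], 0],
    [[0, 0, 0.4], [0, 0, 0], 0],
    [[0, 0, 0.4], [0, 0, 0], 0],
    [[0, 0, 0.4], [0, 0, 0], 0],
    [[0, 0, 0.3], [0, 0, 0], 0],
    [[0, 0, 0.3], [0, 0, 0], 0],
    [[0, 0, 0.2], [0, 0, 0], 0],
    [[0, 0, 0], [0, 0, 0], 0],
    [[0, 0, 0], [0, 0, 0], 0],
  ],
)

```text
t: 18.5
ee_pos: [0.4669, 0.2253, 0.1145]
tool_rot: [-0.0, 1.0, -0.0, 0.0]
force: [0.2, -0.7, -1.5]
width: 0.0146
gripper_force: 78.5
```

Call:
apply_moves(
  plan=[
    [[0, 0, 0.15], [0, 0, 0], 0],
    [[0, 0, 0.15], [0, 0, 0], 0],
    [[0, 0, 0.1], [0, 0, 0], 0],
    [[0, 0, 0.06], [0, 0, 0], 0],
    [[0, 0, 0], [0, 0, 0], 0],
    [[0, 0, 0], [0, 0, 0], 0],
  ],
)

```text
t: 19.1
ee_pos: [0.4668, 0.2253, 0.1006]
tool_rot: [0.0, 1.0, -0.0, 0.0]
force: [-0.5, -0.4, -1.8]
width: 0.014
gripper_force: 78.5
```

Now feeling for the ledge.

Call:
apply_moves(
  plan=[
    [[-0.01, 0, 0.04], [0, 0, 0], 0],
    [[0, 0, 0.04], [0, 0, 0], 0],
    [[0, 0, 0.03], [0, 0, 0], 0],
    [[0, 0, 0], [0, 0, 0], 0],
    [[0, 0, 0], [0, 0, 0], 0],
  ],
)

```text
t: 19.6
ee_pos: [0.4665, 0.2253, 0.0973]
tool_rot: [-0.0, 1.0, -0.0, 0.0]
force: [-0.3, -0.6, -0.1]
width: 0.0142
gripper_force: 78.8
```

Call:
apply_moves(
  plan=[
    [[0, 0, 0.02], [0, 0, 0], 0],
    [[0, 0, 0], [0, 0, 0], 0],
    [[0, 0, 0], [0, 0, 0], 0],
  ],
)

```text
t: 19.9
ee_pos: [0.4666, 0.2253, 0.0972]
tool_rot: [-0.0, 1.0, -0.0, 0.0]
force: [-0.1, -0.5, 5.4]
width: 0.0148
gripper_force: 79.2
```

Home: it is firmly seated at the original height. Releasing gradually, then rising.

Call:
apply_moves(
  plan=[
    [[0, 0, 0], [0, 0, 0], 0.2],
    [[0, 0, 0], [0, 0, 0], 0.25],
    [[0, 0, 0], [0, 0, 0], 0.4],
    [[0, 0, 0], [0, 0, 0], 0.6],
    [[0, 0, 0], [0, 0, 0], 0.8],
    [[0, 0, 0], [0, 0, 0], 1],
    [[0, 0, 0], [0, 0, 0], 1],
    [[0, 0, 0], [0, 0, 0], 1],
    [[0, 0, 0], [0, 0, 0], 1],
  ],
  newtons=20,
)

```text
t: 20.8
ee_pos: [0.4664, 0.2253, 0.0966]
tool_rot: [0.0, 1.0, -0.0, 0.0]
force: [0.2, -0.2, -0.6]
width: 0.0853
gripper_force: 0.0
```

Call:
apply_moves(
  plan=[
    [[0, 0, -0.3], [0, 0, 0], 1],
    [[0, 0, -0.5], [0, 0, 0], 1],
    [[0, 0, -0.8], [0, 0, 0], 1],
    [[0, 0, -0.8], [0, 0, 0], 1],
    [[0, 0, -0.8], [0, 0, 0], 1],
    [[0, 0, -0.8], [0, 0, 0], 1],
    [[0, 0, -0.45], [0, 0, 0], 1],
    [[0, 0, 0], [0, 0, 0], 1],
    [[0, 0, 0], [0, 0, 0], 1],
    [[0, 0, 0], [0, 0, 0], 1],
  ],
)

```text
t: 21.8
ee_pos: [0.4659, 0.225, 0.2285]
tool_rot: [0.001, 1.0, -0.0, -0.001]
force: [0.7, -0.1, -0.4]
width: 0.0859
gripper_force: 0.0
```

```bash
python3 - <<'E'
from h import *
import pickle
s=sense(); print(s["ee_pos"],s["force"],s["width"])
f=grab_frame("wrist"); g0=pickle.load(open("s2.pkl","rb"))
p=[cv2.resize(g["color"][153:273,220:320],(400,480),interpolation=cv2.INTER_CUBIC) for g in (g0,f)]
cv2.imwrite("pics/end.png",np.hstack(p))
E
```

```text
[0.46592926 0.2250476  0.22845171] [ 0.6786944  -0.1377135  -0.44746989] 0.08585150661896603
```

View pics/end.png

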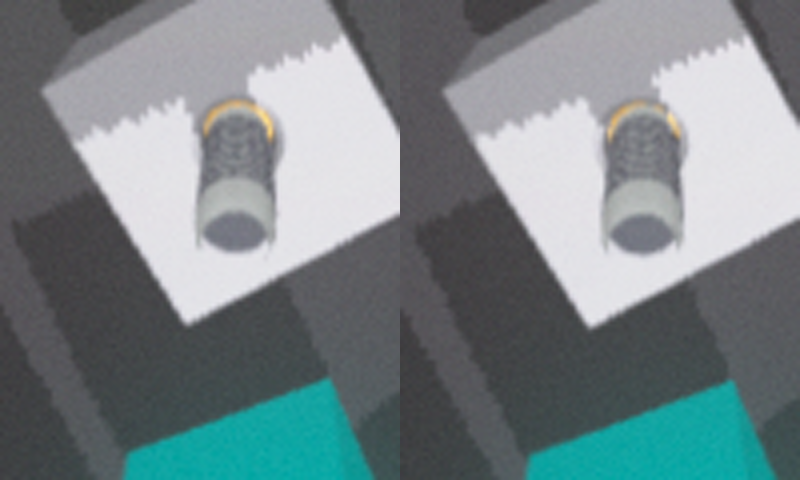

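The punch stands as it did at the start (left: before, right: now): upright, fully home and released.

```bash
python3 -c "
from bench import *
print(hand_in())"
```

```text
the job is handed in; nothing more can be done
None
```

I pressed the punch through the narrow bush until it snapped, stopped there, put it back upright and fully home in the grey stand, let go, and handed the job in at about 22 s.

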